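# Set the beam attenuator to its second stop

## Task

Open the beam attenuator that has the ball-shaped knob: push its lever away from the robot, past the first detent, all the way to the second stop where it stays by itself, and then press the round button on the deck of the same unit fully down and let it come up. Only push, do not pinch the lever between the fingers; leave the lever and button of the paddle-knobbed unit alone, and do not shift or pick up anything standing around.

Things in the scene. Friction and masses are not known exactly. Their poses are not given: they have to be found in the camera images.
- ball_unit: Unit with the ball knob (to be set). Grey housing bolted to the table, 170 mm long (x -95 to +75), 64 wide, deck 55 high. Origin on the table under the lever pivot; +x points away from the robot within 0.3 rad. Two aluminium quadrant cheeks (25 mm over both) flank the lever, 75 mm high at the pivot, round, down to the deck 35 mm before and behind; push button on the deck at x = -65
- ball_unit_lever (a joint): Lever angle (rad): 0 closed, leaning 0.5 rad to the robot (-x of unit); 0.5 first detent, upright; 1.0 second stop, leaning 0.5 rad away; hard limits just beyond 0 and 1. Pivot along the unit's y, 35 mm above the table, 85 mm from the knob centre. A sprung detent pulls it to the nearest of the three; 4 to 8 N at the knob moves it over, and it snaps on past half way
- ball_unit_knob (a point): Centre of the knob at the lever's end, a black ball 25 mm in diameter. About 110 mm above the table at closed and at the second stop, 120 mm when upright; the stem below it is 10 mm thick fore and aft
- ball_unit_button_top (a point): Centre of the top of that unit's round push button (20 mm across, on the deck between lever and robot); it moves straight down 5 mm against a spring, 5 N when fully down, and comes back up by itself
- ball_unit_button (a joint): Travel of that button (m): 0 up, 0.005 fully down
- paddle_unit: Unit with the flat paddle knob (leave alone). Grey housing bolted to the table, 170 mm long (x -95 to +75), 64 wide, deck 55 high. Origin on the table under the lever pivot; +x points away from the robot within 0.3 rad. Two aluminium quadrant cheeks (25 mm over both) flank the lever, 75 mm high at the pivot, round, down to the deck 35 mm before and behind; push button on the deck at x = -65
- paddle_unit_lever (a joint): Lever angle (rad): 0 closed, leaning 0.5 rad to the robot (-x of unit); 0.5 first detent, upright; 1.0 second stop, leaning 0.5 rad away; hard limits just beyond 0 and 1. Pivot along the unit's y, 35 mm above the table, 85 mm from the knob centre. A sprung detent pulls it to the nearest of the three; 4 to 8 N at the knob moves it over, and it snaps on past half way
- paddle_unit_knob (a point): Centre of the knob at the lever's end, a black flat paddle 40 mm wide (y), 10 mm thick, 22 mm tall. About 110 mm above the table at closed and at the second stop, 120 mm when upright; the stem below it is 10 mm thick fore and aft
- paddle_unit_button_top (a point): Centre of the top of that unit's round push button (20 mm across, on the deck between lever and robot); it moves straight down 5 mm against a spring, 5 N when fully down, and comes back up by itself
- paddle_unit_button (a joint): Travel of that button (m): 0 up, 0.005 fully down
- objective_60x: Bystander: white microscope objective, 31 mm across, 58 mm tall; loose, leave it where it is. Origin at the centre of its underside
- cube_green: Bystander: black filter cube, 38 mm; loose, leave it where it is. Origin at the centre of its underside
- oil_bottle: Bystander: small white bottle with a black cap, 26 mm across, 67 mm tall; loose, leave it where it is. Origin at the centre of its underside
- ethanol_vial: Bystander: small white bottle with a blue cap, 32 mm across, 68 mm tall; loose, leave it where it is. Origin at the centre of its underside
- post_holder: Bystander: black post holder with a side screw, 32x42x50 mm; loose, leave it where it is. Origin at the centre of its underside
- coverslip_box: Bystander: flat green and white box, 61x61x17 mm; loose, leave it where it is. Origin at the centre of its underside
- tape_1: Bystander: roll of tan tape lying flat, 96 mm across, 48 mm tall; loose, leave it where it is. Origin at the centre of its underside

How it is judged (in metres and radians):
On the way, in this order (a step that is already met when the one before it is completed fails the run):
1. the ball-knobbed lever is at its second stop (value of joint ball_unit_lever above 0.9 rad), for 0.2 s.
2. the button of the same unit is pressed fully down with the lever at the second stop (value of joint ball_unit_lever above 0.9 rad and value of joint ball_unit_button above 0.0035 m), for 0.1 s.
At the end, for the whole second after the job is handed in: The ball-knobbed lever rests within 0.1 rad of its second stop (1.0 rad), its button has been pressed at least 3.5 mm down after that and is up again, and the paddle-knobbed lever is still closed (within 0.15 rad) (value of joint ball_unit_lever above 0.9 rad and value of joint ball_unit_button below 0.0015 m and value of joint paddle_unit_lever below 0.15 rad and velocity of joint ball_unit_lever below 0.1 rad/s); the robot touches nothing.
It fails at once if the lever was pinched: pressed on its near and far halves at once ((contact force between the fingers and ball_unit_lever_c1 above 1.5 N or contact force between the fingers and ball_unit_lever_c2 above 1.5 N) and (contact force between the fingers and ball_unit_lever_c3 above 1.5 N or contact force between the fingers and ball_unit_lever_c4 above 1.5 N)).
It fails at once if the paddle-knobbed unit was operated (lever over 0.25 rad or button over 3 mm) (value of joint paddle_unit_lever above 0.25 rad or value of joint paddle_unit_button above 0.003 m).
It fails at once if a bystander was shifted by more than 20 mm or picked up (distance of any of objective_60x, cube_green, oil_bottle, ethanol_vial, post_holder, coverslip_box, tape_1 from where it was at the start of the episode above 0.02 m).
It also fails if it takes over 43 s, if anything falls off the work surface, if the arm or the gripper's body presses on something with over 40 N, if the wrist force passes 120 N, or if a joint passes its speed limit or range.

## Robot

A 6-joint arm with a two-finger parallel gripper is mounted at the origin on a cart in front of the work surface, level with it; the furniture and walls round the work are solid. World frame = base frame: x ahead of the robot, y to its left, z up, the work surface at z = 0. Lengths are in m, angles in degrees, forces in N, time in s.
With the tool pointing down it reaches from about 0.375 to 0.925 m from the base axis. Payload 5.7 kg.
Tool frame: the origin (TCP) lies at the very end of the fingers, on their centre line; the grasp point (between the pads) lies 19 mm behind it; z points along the fingers, y is the direction in which the jaws open and shut (so a half turn about z gives the same grasp; the last joint's range is limited). The gripper opens to 88 mm and grips with 3 to 60 N. Pads are 20 mm wide; open, the fingers measure 115 mm over their backs; the gripper's body (75 mm by 178 mm) begins 61 mm behind the grasp point.
Start: joints at [-81.881, 20.558, 86.54, -0, 72.909, -6.595], TCP at [0.152, -0.58, 0.223] pointing down, gripper open.
Joint ranges: [-170.27, 170.27], [-57.76, 135], [12.27, 136.19], [-55.21, 235.2], [11.17, 155.16], [-170.74, 170.74]. Speed limits (degrees/s): [136.94, 136.94, 180, 180, 180, 180].

## Interface

Orientations are given as a 3x3 rotation matrix whose columns are the frame's x, y, z axes.
In Python, from cell import r gives the robot as it stands.
- The arm moves only by the tool apply_moves, never from a script. Its argument "steps" is a list of rows, each an object of numbers: "x", "y", "z": the shift along the tool's x, y, z in m; "wx", "wy", "wz": the turn, a rotation vector about the tool's x, y, z in rad; "grip": the gripper's target within -1 to 1 (shut at 1, half-way at 0, fully open at -1). A call has 1 to 12 rows; each row is the pose to reach, as a shift and turn from the pose measured when the call began, along the tool's axes at that moment; what a row does not reach only later rows make up. A row lasts 1/10 s, in which the tool goes at most 50 mm and 8.59 degrees, less where a joint would pass 70% of its speed; a pose out of reach is approached as far as the arm can. A call with a gripper value outside its range is refused whole. The fingers move at their own pace and stop on an object; "grip_force" is the grip in N (left out, the last holds). Time passes only in rows, so rows that repeat a pose let the fingers close. It gives the time, the measured TCP pose, the force and the opening at its end, in the units of the state.
- r.sense(): the state, without advancing time (a new reading comes with each control period).
- r.grab_frame(name): name is "scene" or "top" or "wrist"; returns a dict with "image" (420x560x3 uint8, red, green, blue), "range_z" (420x560 float32, m along the optical axis (not along the pixel's ray), 0 where there is no reading), "camera_matrix" (3x3 intrinsics, pixels), "k1" (the pictures are not rectified: a ray, as slopes to the right and down, at radius r is drawn at 1 + k1 r^2 times it, then the intrinsics apply), "extrinsics" (4x4, takes a point from camera to world coordinates); the wrist camera has in their place "tool_from_camera" (4x4, takes a point from camera to tool coordinates, whose origin is the TCP and whose axes are the flange's). Camera axes: x right, y down, z forward; pixel columns grow to the right and rows downward; lengths in m; the calibration is good to about 2 mm. A picture is of the moment at which its call begins: read the wrist's pose just before it.
- r.hand_in(): hands the job in, once; it reports no verdict.
Trained networks look in the newest picture that a camera, given by its name, has taken for a name from the list of things; names that differ only in an ending like _2 or _b are one class to them, and where a whole thing is asked for, a point or a joint stands for the part that bears it (a point fixed in the world has none). Each returns a list of dicts, best first, with "conf" (0 to 1); they miss things now and then, are a little off and sometimes report something else, mostly with a low value. They report only what shows in the picture. A call takes as long as a camera call.
- r.regions_of(camera, name): "region" (420x560 bool, what is visible of it) and "pixel" ([column, row] in pixels, amid what is visible of it).
- r.landmark_of(camera, name): "pixel" ([column, row] in pixels: a listed point, or the origin of a listed thing).
The state is a dict: "clock": time; "joint_pos": joint angles; "dq": joint speeds; "effort": joint torques, N m; "eef_pos": TCP position; "tcp_rot": TCP orientation; "contact_force": force on the tool from outside, world axes, zero at the start; "ft_torque": the same for the moment, N m; "grip_width": finger opening in m.
Only numpy, scipy, OpenCV 4.12 (cv2) and the standard library are available. Lean on these libraries where they do the work, as an engineer would, in place of code of your own. Each camera call takes 0.05 s, during which the arm holds its last target. There are 200 camera calls.

## Working session

There is one attempt and no reset: what is moved stays moved. The work goes in short steps, Python scripts to look and compute and a tool call to move; the robot and the scene stay as the last step left them, time stands still between calls to the robot, and variables do not carry over. Pictures are saved under pics/ and viewed, about 8 in all and at most 12, crops included, and the job is handed in when it is done.

Besides the shell and the picture viewer there is one more tool, called after "Request:" as a command line: name --argument value ..., lists and objects as JSON in quotes. apply_moves: Moves the arm, as the interface text tells. Its arguments: {"type":"object","properties":{"steps":{"type":"array"},"grip_force":{"type":"number"}},"required":["steps"]}

```bash
mkdir -p pics; cat > h.py <<'E'
import numpy as np,cv2
from cell import r
def K(f): return f["camera_matrix"],np.array([f["k1"],0,0,0,0.])
def ext(f,s=None):
    if "extrinsics" in f: return np.array(f["extrinsics"])
    T=np.eye(4);T[:3,:3]=s["tcp_rot"];T[:3,3]=s["eef_pos"];return T@np.array(f["tool_from_camera"])
def ray(f,px,s=None):
    k,d=K(f);p=cv2.undistortPoints(np.array([[px]],float),np.array(k,float),d)[0,0]
    T=ext(f,s);return T[:3,3],T[:3,:3]@np.array([p[0],p[1],1.])
def at_z(f,px,z,s=None):
    o,v=ray(f,px,s);return o+v*(z-o[2])/v[2]
def depth(f,px,s=None):
    o,v=ray(f,px,s);c,q=int(round(px[0])),int(round(px[1]))
    w=f["range_z"][max(q-1,0):q+2,max(c-1,0):c+2];w=w[w>0]
    return o+v*np.median(w) if w.size else None
E
cat > a.py <<'E'
from h import *
np.set_printoptions(precision=4,suppress=True)
s=r.sense();print(s["clock"],s["eef_pos"],s["contact_force"])
ims=[]
for c in("scene","top"):
    f=r.grab_frame(c);im=f["image"][:,:,::-1].copy()
    for n in("ball_unit","ball_unit_knob","ball_unit_button_top","paddle_unit","paddle_unit_knob","paddle_unit_button_top"):
        for d in r.landmark_of(c,n)[:2]:
            p=d["pixel"];print(c,n,round(d["conf"],2),np.round(p,1),"depth",depth(f,p))
            z={"knob":.11,"_top":.06}.get(n[-4:],0);print("    at_z",z,at_z(f,p,z))
            if d["conf"]>.4: cv2.circle(im,tuple(int(v) for v in p),3,(0,0,255) if n[0]=='b' else (255,0,255),1)
    ims.append(im)
    print(c,ext(f)[:3,3])
    cv2.imwrite(f"pics/{c}1.png",im)
E
python3 a.py
```

```text
0.0 [ 0.1523 -0.5796  0.2218] [ 0.0409 -0.4594  0.2808]
scene ball_unit 0.55 [299.  238.1] depth [ 0.5606 -0.371   0.0436]
    at_z 0 [ 0.5791 -0.3435  0.    ]
scene ball_unit_knob 0.59 [326.5 160.6] depth [ 0.7107 -0.2394  0.1103]
    at_z 0.11 [ 0.7109 -0.2391  0.11  ]
scene ball_unit_knob 0.51 [282.  212.8] depth [ 0.5292 -0.3447  0.1217]
    at_z 0.11 [ 0.5342 -0.336   0.11  ]
scene ball_unit_button_top 0.45 [273.  227.6] depth [ 0.5094 -0.3413  0.0785]
    at_z 0.06 [ 0.5164 -0.3283  0.06  ]
scene paddle_unit 0.87 [263.9 197.5] depth [ 0.544  -0.2285  0.0504]
    at_z 0 [ 0.5645 -0.1871  0.    ]
scene paddle_unit_knob 0.57 [281.5 214.9] depth [ 0.5262 -0.3481  0.12  ]
    at_z 0.11 [ 0.5304 -0.3408  0.11  ]
scene paddle_unit_knob 0.4 [245.9 177.3] depth [ 0.5088 -0.2072  0.1169]
    at_z 0.11 [ 0.5115 -0.2008  0.11  ]
scene paddle_unit_button_top 0.38 [241.5 192.6] depth [ 0.4934 -0.2114  0.0765]
    at_z 0.06 [ 0.4993 -0.1969  0.06  ]
scene [ 0.2307 -0.8617  0.8206]
top ball_unit 0.88 [305.7 205.1] depth [ 0.5581 -0.3501  0.0706]
    at_z 0 [ 0.574  -0.3522  0.    ]
top ball_un
[... 204 characters left out ...]
 ball_unit_knob 0.24 [276.6 294.8] depth [ 0.318  -0.2945  0.0376]
    at_z 0.11 [ 0.3142 -0.2953  0.11  ]
top ball_unit_button_top 0.36 [299.8 221.3] depth [ 0.5122 -0.3381  0.0754]
    at_z 0.06 [ 0.5152 -0.3384  0.06  ]
top ball_unit_button_top 0.2 [244.6 125. ] depth [ 0.7926 -0.1583  0.0022]
    at_z 0.06 [ 0.771  -0.1642  0.06  ]
top paddle_unit 0.87 [250.3 206.1] depth [ 0.5438 -0.2035  0.0628]
    at_z 0 [ 0.5572 -0.1988  0.    ]
top paddle_unit_knob 0.58 [245.9 216.1] depth [ 0.5165 -0.1943  0.0588]
    at_z 0.11 [ 0.5066 -0.1985  0.11  ]
top paddle_unit_button_top 0.5 [248.3 224.9] depth [ 0.4901 -0.2045  0.0773]
    at_z 0.06 [ 0.4932 -0.2032  0.06  ]
top [ 0.2415 -0.3093  1.4793]
```

```bash
python3 - <<'E'
import cv2
a=cv2.imread("pics/scene1.png")[110:310,170:400];b=cv2.imread("pics/top1.png")[120:320,180:400]
cv2.imwrite("pics/c1.png",cv2.resize(a,None,fx=3.2,fy=3)[:600]);cv2.imwrite("pics/c2.png",cv2.resize(b,None,fx=3,fy=3))
E
```

```text
(no output)
```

View pics/c1.png

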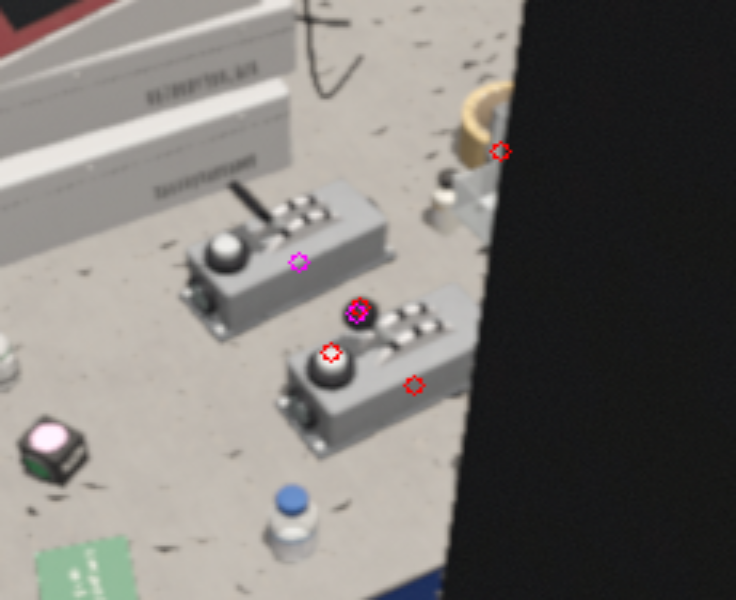

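View pics/c2.png

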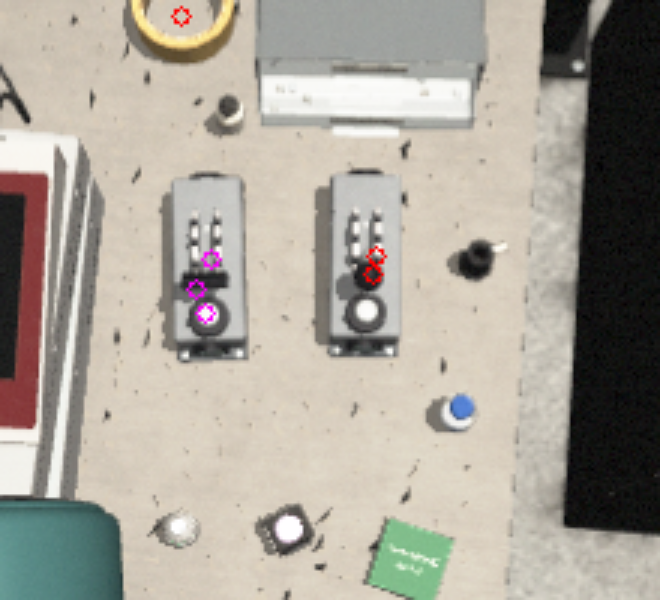

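The crops show the ball unit on the right in the top view: knob at about (303,212) and white button at (302,224) in full-image pixels. The paddle unit is on the left, about 0.15 m away, and an instrument stands beyond. Next I fit the geometry from depth.

```bash
cat > b.py <<'E'
from h import *
np.set_printoptions(precision=4,suppress=True)
def cloud(f,s=None):
    k,d=K(f);v,u=np.nonzero(f["range_z"]>0)
    p=cv2.undistortPoints(np.c_[u,v].astype(float)[:,None],np.array(k,float),d)[:,0]
    T=ext(f,s);return (np.c_[p,np.ones(len(p))]*f["range_z"][v,u][:,None])@T[:3,:3].T+T[:3,3]
def report(P):
    B=P[(abs(P[:,0]-.57)<.15)&(abs(P[:,1]+.35)<.065)]
    D=B[abs(B[:,2]-.055)<.006]
    if len(D)>20:
        b=cv2.minAreaRect(D[:,:2].astype(np.float32));print(" deck",len(D),np.round(b[0],4),np.round(b[1],4),b[2],"z",np.median(D[:,2]))
    for n,a,c in(("knob",.1,.135),("btn",.066,.09)):
        M=B[(B[:,2]>a)&(B[:,2]<c)]
        if len(M): print(" ",n,len(M),"mean",M.mean(0),"min",M.min(0),"max",M.max(0))
if __name__=="__main__":
    for c in("top","scene"):
        f=r.grab_frame(c);P=cloud(f);print(c);report(P)
        F=P[(P[:,0]>.55)&(abs(P[:,1]+.35)<.15)&(P[:,2]>.15)]
        if len(F):print(" tall",F.min(0),F.max(0))
        if c=="top":
            for x in np.arange(.46,.9,.02):
                M=P[(abs(P[:,0]-x)<.01)&(abs(P[:,1]+.345)<.03)];print(round(x,2),M[:,2].max() if len(M) else None,end="; ")
E
python3 b.py
```

```text
top
 deck 1360 [ 0.6032 -0.3495] [0.1289 0.2334] 89.96038818359375 z 0.05518727876189977
  knob 317 mean [ 0.6653 -0.3441  0.1173] min [ 0.5192 -0.4147  0.1026] max [ 0.7198 -0.2863  0.1348]
  btn 308 mean [ 0.5952 -0.3464  0.0754] min [ 0.491  -0.4147  0.066 ] max [ 0.7189 -0.2871  0.09  ]
 tall [ 0.5735 -0.4266  0.15  ] [ 0.937  -0.2     0.9384]
0.46 0.007815650797329488; 0.48 0.0599595787784164; 0.5 0.08118077964696724; 0.52 0.12666951575179386; 0.54 0.12596535861495584; 0.56 0.08278916069737075; 0.58 0.0821735249062081; 0.6 0.07822172772161307; 0.62 0.06259800892884515; 0.64 0.061261225707869515; 0.66 0.008826698129463795; 0.68 0.09987084170394889; 0.7 0.1361623194000221; 0.72 0.15820513568322547; 0.74 0.15877175200341598; 0.76 0.1580468816584173; 0.78 0.158053752757219; 0.8 0.15808414986560715; 0.82 0.15800629171771674; 0.84 0.15725518452987108; 0.86 0.1575596662318668; 0.88 0.15300362964097514; scene
 deck 970 [ 0.5634 -0.3383] [0.1492 0.0659] 4.960236072540283 z 0.05602002611971035
  knob 113 mean [ 0.5303 -0.3451  0.1168] min [ 0.5197 -0.3541  0.1028] max [ 0.5447 -0.3293  0.1244]
  btn 313 mean [ 0.5415 -0.3427  0.0724] min [ 0.4925 -0.3618  0.066 ] max [ 0.5998 -0.324   0.0889]
 tall [ 0.7056 -0.2416  0.1501] [ 0.7183 -0.2265  0.1533]
```

```bash
cat > go.py <<'E'
from h import *
import sys
from scipy.spatial.transform import Rotation as R
np.set_printoptions(precision=4,suppress=True)
def go(p,yaw):  # tool down, tool x along unit x at yaw (deg)
    s=r.sense();A=np.array(s["tcp_rot"]);c,q=np.cos(np.radians(yaw)),np.sin(np.radians(yaw))
    B=np.array([[c,q,0],[q,-c,0],[0,0,-1]])
    best=min((R.from_matrix(A.T@B@np.diag(m)).as_rotvec() for m in((1,1,1),(-1,-1,1))),key=np.linalg.norm)
    print("now",s["clock"],s["eef_pos"],"shift",A.T@(np.array(p)-s["eef_pos"]),"rot",best)
if __name__=="__main__":
    v=[float(a) for a in sys.argv[1:]];go(v[:3],v[3])
    print(np.array(r.sense()["tcp_rot"]))
E
python3 go.py .46 -.345 .27 2; python3 - <<'E'
from h import *
f=r.grab_frame("wrist");print(f["tool_from_camera"],f["camera_matrix"])
E
```

```text
now 0.8 [ 0.1524 -0.5803  0.2226] shift [ 0.3573 -0.1495 -0.0473] rot [-0.0001 -0.      0.2219]
[[ 0.9672  0.254  -0.    ]
 [ 0.254  -0.9672  0.0001]
 [ 0.     -0.0001 -1.    ]]
[[-1.00315695e-04 -9.68572123e-01 -2.48732854e-01  6.70364601e-02]
 [ 9.99999995e-01 -9.70674899e-05 -2.53236737e-05  4.43627699e-04]
 [ 3.83930595e-07 -2.48732855e-01  9.68572128e-01 -1.61143341e-01]
 [ 0.00000000e+00  0.00000000e+00  0.00000000e+00  1.00000000e+00]] [[298.72420048   0.         278.185341  ]
 [  0.         298.72420048 213.30325217]
 [  0.           0.           1.        ]]
```

Request:
apply_moves --steps '[{"x": 0.04, "y": -0.016, "z": -0.02, "wz": 0.1, "grip": 1}, {"x": 0.08, "y": -0.033, "z": -0.047, "wz": 0.222, "grip": 1}, {"x": 0.12, "y": -0.05, "z": -0.047, "wz": 0.222, "grip": 1}, {"x": 0.16, "y": -0.067, "z": -0.047, "wz": 0.222, "grip": 1}, {"x": 0.2, "y": -0.084, "z": -0.047, "wz": 0.222, "grip": 1}, {"x": 0.24, "y": -0.1, "z": -0.047, "wz": 0.222, "grip": 1}, {"x": 0.28, "y": -0.117, "z": -0.047, "wz": 0.222, "grip": 1}, {"x": 0.32, "y": -0.134, "z": -0.047, "wz": 0.222, "grip": 1}, {"x": 0.357, "y": -0.15, "z": -0.047, "wz": 0.222, "grip": 1}, {"x": 0.357, "y": -0.15, "z": -0.047, "wz": 0.222, "grip": 1}, {"x": 0.357, "y": -0.15, "z": -0.047, "wz": 0.222, "grip": 1}, {"x": 0.357, "y": -0.15, "z": -0.047, "wz": 0.222, "grip": 1}]'

```text
invalid input
```

```bash
cat > w.py <<'E'
from b import *
import sys
s=r.sense();f=r.grab_frame("wrist");print(s["clock"],s["eef_pos"],s["grip_width"],s["contact_force"])
P=cloud(f,s);P=P[P[:,2]<.13];report(P)
B=P[(abs(P[:,0]-.57)<.1)&(abs(P[:,1]+.345)<.06)]
D=B[abs(B[:,2]-.055)<.004]
# side edges per x slice -> yaw
X=np.arange(.52,.64,.01);E=[];
for x in X:
    y=D[abs(D[:,0]-x)<.005][:,1];E.append((np.percentile(y,1),np.percentile(y,99)) if len(y)>15 else (np.nan,)*2)
E=np.array(E);ok=~np.isnan(E[:,0]);print("edges",np.c_[X,E])
for j in(0,1):
    print("yaw",np.degrees(np.arctan(np.polyfit(X[ok],E[ok,j],1)[0])))
k=B[B[:,2]>.1]
if len(k): 
    # sphere fit
    q=np.linalg.lstsq(np.c_[2*k,np.ones(len(k))],(k**2).sum(1),rcond=None)[0];print("sphere",q[:3],np.sqrt(q[3]+q[:3]@q[:3]))
for n,z in(("ball_unit_knob",.11),("ball_unit_button_top",.08),("ball_unit",0)):
    for d in r.landmark_of("wrist",n)[:2]: print(n,round(d["conf"],2),np.round(d["pixel"]),at_z(f,d["pixel"],z,s),"depth",depth(f,d["pixel"],s))
cv2.imwrite(sys.argv[1],f["image"][:,:,::-1])
E
python3 w.py pics/w1.png
```

```text
0.85 [ 0.1524 -0.5803  0.2226] 0.08728037175153175 [-0.7548 -0.1981  0.366 ]
edges [[0.52  nan  nan]
 [0.53  nan  nan]
 [0.54  nan  nan]
 [0.55  nan  nan]
 [0.56  nan  nan]
 [0.57  nan  nan]
 [0.58  nan  nan]
 [0.59  nan  nan]
 [0.6   nan  nan]
 [0.61  nan  nan]
 [0.62  nan  nan]
 [0.63  nan  nan]]Traceback (most recent call last):
  File "w.py", line 13, in <module>
    print("yaw",np.degrees(np.arctan(np.polyfit(X[ok],E[ok,j],1)[0])))
                                     ~~~~~~~~~~^^^^^^^^^^^^^^^^^
    raise TypeError("expected non-empty vector for x")
TypeError: expected non-empty vector for x
```

Request:
apply_moves --steps '[{"x": 0.04, "y": -0.016, "z": -0.02, "wx": 0, "wy": 0, "wz": 0.1, "grip": 1}, {"x": 0.08, "y": -0.033, "z": -0.047, "wx": 0, "wy": 0, "wz": 0.222, "grip": 1}, {"x": 0.12, "y": -0.05, "z": -0.047, "wx": 0, "wy": 0, "wz": 0.222, "grip": 1}, {"x": 0.16, "y": -0.067, "z": -0.047, "wx": 0, "wy": 0, "wz": 0.222, "grip": 1}, {"x": 0.2, "y": -0.084, "z": -0.047, "wx": 0, "wy": 0, "wz": 0.222, "grip": 1}, {"x": 0.24, "y": -0.1, "z": -0.047, "wx": 0, "wy": 0, "wz": 0.222, "grip": 1}, {"x": 0.28, "y": -0.117, "z": -0.047, "wx": 0, "wy": 0, "wz": 0.222, "grip": 1}, {"x": 0.32, "y": -0.134, "z": -0.047, "wx": 0, "wy": 0, "wz": 0.222, "grip": 1}, {"x": 0.357, "y": -0.15, "z": -0.047, "wx": 0, "wy": 0, "wz": 0.222, "grip": 1}, {"x": 0.357, "y": -0.15, "z": -0.047, "wx": 0, "wy": 0, "wz": 0.222, "grip": 1}, {"x": 0.357, "y": -0.15, "z": -0.047, "wx": 0, "wy": 0, "wz": 0.222, "grip": 1}, {"x": 0.357, "y": -0.15, "z": -0.047, "wx": 0, "wy": 0, "wz": 0.222, "grip": 1}]'

```text
clock: 2.1
eef_pos: [0.4588, -0.3451, 0.2696]
tcp_rot: [[0.999, 0.034, -0.001], [0.034, -0.999, -0.0], [-0.001, 0.0, -1.0]]
contact_force: [0.8, 0.6, -0.6]
grip_width: 0.0007
```

```bash
python3 w.py pics/w1.png
```

```text
2.1 [ 0.4588 -0.3451  0.2696] 0.0006642873866719445 [ 0.7587  0.5639 -0.5968]
 deck 5346 [ 0.5813 -0.3369] [0.1886 0.0642] 4.570098400115967 z 0.05393613390958818
  knob 505 mean [ 0.5309 -0.3408  0.1169] min [ 0.5183 -0.3527  0.1073] max [ 0.5437 -0.3284  0.1219]
  btn 897 mean [ 0.5401 -0.34    0.0722] min [ 0.4902 -0.3596  0.066 ] max [ 0.5965 -0.3241  0.0893]
edges [[ 0.52   -0.3731 -0.31  ]
 [ 0.53   -0.3727 -0.3099]
 [ 0.54   -0.372  -0.3086]
 [ 0.55   -0.3704 -0.3085]
 [ 0.56   -0.3699 -0.3071]
 [ 0.57   -0.3693 -0.3069]
 [ 0.58   -0.3688 -0.3057]
 [ 0.59   -0.3663 -0.3055]
 [ 0.6    -0.3656 -0.3043]
 [ 0.61   -0.3648 -0.3041]
 [ 0.62   -0.3644 -0.3029]
 [ 0.63   -0.364  -0.3028]]
yaw 5.201158246789581
yaw 4.037883738828015
sphere [ 0.5313 -0.3408  0.1083] 0.012877182762520697
ball_unit_knob 0.63 [277. 130.] [ 0.5332 -0.3417  0.11  ] depth [ 0.5329 -0.3418  0.1204]
ball_unit 0.9 [276. 102.] [ 0.5723 -0.3384  0.    ] depth [ 0.5663 -0.339   0.0558]
```

View pics/w1.png

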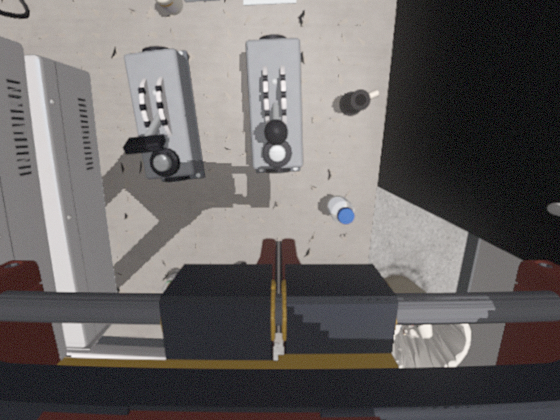

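```bash
python3 go.py .495 -.3437 .10 4.6; python3 - <<'E'
from b import *
s=r.sense();f=r.grab_frame("wrist");P=cloud(f,s)
B=P[(abs(P[:,0]-.505)<.02)&(abs(P[:,1]+.343)<.025)&(P[:,2]<.1)]
for z in np.arange(.05,.1,.003):
    M=B[abs(B[:,2]-z)<.0015];print(round(z,4),len(M),M.mean(0) if len(M) else "",np.ptp(M,0) if len(M) else "")
E
```

```text
now 2.3 [ 0.4587 -0.3454  0.2697] shift [ 0.0364 -0.0006  0.1697] rot [ 0.      0.0001 -0.0473]
[[ 0.9995  0.033  -0.0001]
 [ 0.033  -0.9995 -0.0001]
 [-0.0001  0.0001 -1.    ]]
0.05 6 [ 0.4876 -0.3434  0.051 ] [0.0025 0.0378 0.0012]
0.053 371 [ 0.5042 -0.3425  0.0536] [0.0382 0.0499 0.003 ]
0.056 143 [ 0.5085 -0.3422  0.0551] [0.0364 0.0499 0.0021]
0.059 0  
0.062 2 [ 0.4899 -0.3466  0.0628] [0.0002 0.0012 0.0012]
0.065 267 [ 0.5052 -0.3426  0.0656] [0.0313 0.034  0.0029]
0.068 111 [ 0.5032 -0.3442  0.067 ] [0.0276 0.0337 0.002 ]
0.071 4 [ 0.5117 -0.3403  0.0717] [0.0089 0.019  0.0009]
0.074 170 [ 0.5076 -0.3428  0.0745] [0.0186 0.0188 0.003 ]
0.077 48 [ 0.507  -0.3428  0.0759] [0.0173 0.0152 0.0016]
0.08 0  
0.083 0  
0.086 0  
0.089 0  
0.092 0  
0.095 0  
0.098 0
```

Request:
apply_moves --steps '[{"x": 0.036, "y": -0.001, "z": 0.03, "wx": 0, "wy": 0, "wz": -0.047, "grip": 1}, {"x": 0.036, "y": -0.001, "z": 0.07, "wx": 0, "wy": 0, "wz": -0.047, "grip": 1}, {"x": 0.036, "y": -0.001, "z": 0.11, "wx": 0, "wy": 0, "wz": -0.047, "grip": 1}, {"x": 0.036, "y": -0.001, "z": 0.145, "wx": 0, "wy": 0, "wz": -0.047, "grip": 1}, {"x": 0.036, "y": -0.001, "z": 0.169, "wx": 0, "wy": 0, "wz": -0.047, "grip": 1}, {"x": 0.036, "y": -0.001, "z": 0.169, "wx": 0, "wy": 0, "wz": -0.047, "grip": 1}, {"x": 0.036, "y": -0.001, "z": 0.169, "wx": 0, "wy": 0, "wz": -0.047, "grip": 1}]'

```text
clock: 3.05
eef_pos: [0.4946, -0.3436, 0.1009]
tcp_rot: [[0.997, 0.079, -0.0], [0.079, -0.997, 0.0], [-0.0, -0.0, -1.0]]
contact_force: [0.6, -0.1, 0.8]
grip_width: 0.0005
```

Request:
apply_moves --steps '[{"x": 0.01, "y": 0, "z": 0, "wx": 0, "wy": 0, "wz": 0, "grip": 1}, {"x": 0.02, "y": 0, "z": 0, "wx": 0, "wy": 0, "wz": 0, "grip": 1}, {"x": 0.028, "y": 0, "z": 0, "wx": 0, "wy": 0, "wz": 0, "grip": 1}, {"x": 0.036, "y": 0, "z": 0, "wx": 0, "wy": 0, "wz": 0, "grip": 1}, {"x": 0.044, "y": 0, "z": 0, "wx": 0, "wy": 0, "wz": 0, "grip": 1}, {"x": 0.052, "y": 0, "z": 0, "wx": 0, "wy": 0, "wz": 0, "grip": 1}]'

```text
clock: 3.65
eef_pos: [0.5484, -0.3399, 0.102]
tcp_rot: [[0.997, 0.08, 0.002], [0.08, -0.997, -0.001], [0.002, 0.001, -1.0]]
contact_force: [-2.1, 0.8, 2.4]
grip_width: 0.0007
```

Request:
apply_moves --steps '[{"x": 0.008, "y": 0, "z": 0, "wx": 0, "wy": 0, "wz": 0, "grip": 1}, {"x": 0.016, "y": 0, "z": 0, "wx": 0, "wy": 0, "wz": 0, "grip": 1}, {"x": 0.024, "y": 0, "z": 0, "wx": 0, "wy": 0, "wz": 0, "grip": 1}, {"x": 0.032, "y": 0, "z": 0, "wx": 0, "wy": 0, "wz": 0, "grip": 1}, {"x": 0.038, "y": 0, "z": 0, "wx": 0, "wy": 0, "wz": 0, "grip": 1}, {"x": 0.042, "y": 0, "z": 0, "wx": 0, "wy": 0, "wz": 0, "grip": 1}, {"x": 0.042, "y": 0, "z": 0, "wx": 0, "wy": 0, "wz": 0, "grip": 1}]'

```text
clock: 4.35
eef_pos: [0.5902, -0.3365, 0.102]
tcp_rot: [[0.997, 0.08, 0.001], [0.08, -0.997, -0.001], [0.001, 0.001, -1.0]]
contact_force: [-1.7, -0.0, 0.1]
grip_width: 0.0003
```

Request:
apply_moves --steps '[{"x": -0.02, "y": 0, "z": 0, "wx": 0, "wy": 0, "wz": 0, "grip": 1}, {"x": -0.05, "y": 0, "z": -0.02, "wx": 0, "wy": 0, "wz": 0, "grip": 1}, {"x": -0.083, "y": 0, "z": -0.04, "wx": 0, "wy": 0, "wz": 0, "grip": 1}, {"x": -0.083, "y": 0, "z": -0.06, "wx": 0, "wy": 0, "wz": 0, "grip": 1}, {"x": -0.083, "y": 0, "z": -0.06, "wx": 0, "wy": 0, "wz": 0, "grip": 1}, {"x": -0.083, "y": 0, "z": -0.06, "wx": 0, "wy": 0, "wz": 0, "grip": 1}]'

```text
clock: 4.95
eef_pos: [0.5081, -0.3435, 0.1621]
tcp_rot: [[0.997, 0.08, 0.003], [0.08, -0.997, -0.002], [0.003, 0.002, -1.0]]
contact_force: [0.5, -0.3, -0.2]
grip_width: 0.0003
```

```bash
sed -i 's/^edges//' w.py; python3 w.py pics/w2.png | grep -v '^ \[\|edges'; python3 go.py .507 -.3428 .08 4.6
```

```text
4.95 [ 0.5081 -0.3435  0.1621] 0.000302133996188606 [ 0.4786 -0.2592 -0.1828]
 deck 9851 [ 0.5856 -0.3569] [0.1922 0.1301] 4.151974201202393 z 0.05416401272796345
  knob 1274 mean [ 0.6125 -0.3345  0.1169] min [ 0.6005 -0.3468  0.1072] max [ 0.6268 -0.3221  0.1231]
  btn 1838 mean [ 0.5474 -0.3406  0.0722] min [ 0.4911 -0.415   0.066 ] max [ 0.6853 -0.3235  0.09  ]
yaw 4.615049445047613
yaw 4.4374798586069275
sphere [ 0.6134 -0.3344  0.1085] 0.012692556319450562
ball_unit_knob 0.8 [274.  74.] [ 0.6157 -0.333   0.11  ] depth [ 0.6136 -0.3332  0.1209]
ball_unit_button_top 0.69 [272. 217.] [ 0.5092 -0.3393  0.08  ] depth [ 0.5081 -0.3393  0.0757]
ball_unit_button_top 0.23 [144. 144.] [ 0.5617 -0.2321  0.08  ] depth [ 0.5603 -0.2207  0.0539]
ball_unit 0.86 [276. 137.] [ 0.5752 -0.3366  0.    ] depth [ 0.5751 -0.3368  0.0538]
ball_unit 0.47 [144. 144.] [ 0.5576 -0.1967  0.    ] depth [ 0.5604 -0.2203  0.0538]
now 5.15 [ 0.5074 -0.3425  0.1606] shift [-0.0004  0.0002  0.0806] rot [-0.      0.0001  0.0003]
[[ 0.9968  0.0805 -0.0001]
 [ 0.0805 -0.9968  0.    ]
 [-0.0001 -0.     -1.    ]]
```

View pics/w2.png

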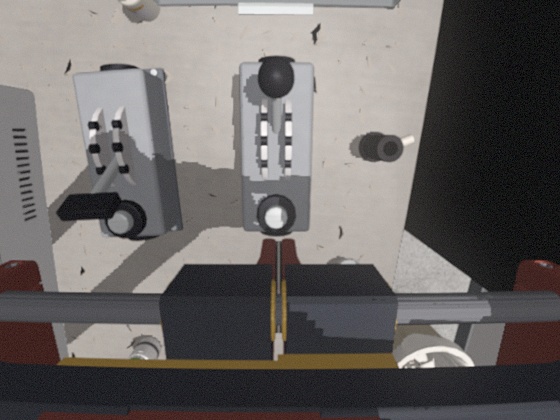

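The knob centre has moved 82 mm to (0.613, -0.334), so the lever is at the second stop. In the image the knob is at (274,74) and the button at (277,214). Now I press the button.

Request:
apply_moves --steps '[{"x": 0, "y": 0, "z": 0.03, "wx": 0, "wy": 0, "wz": 0, "grip": 1}, {"x": 0, "y": 0, "z": 0.06, "wx": 0, "wy": 0, "wz": 0, "grip": 1}, {"x": 0, "y": 0, "z": 0.077, "wx": 0, "wy": 0, "wz": 0, "grip": 1}, {"x": 0, "y": 0, "z": 0.083, "wx": 0, "wy": 0, "wz": 0, "grip": 1}, {"x": 0, "y": 0, "z": 0.087, "wx": 0, "wy": 0, "wz": 0, "grip": 1}, {"x": 0, "y": 0, "z": 0.09, "wx": 0, "wy": 0, "wz": 0, "grip": 1}, {"x": 0, "y": 0, "z": 0.09, "wx": 0, "wy": 0, "wz": 0, "grip": 1}, {"x": 0, "y": 0, "z": 0.09, "wx": 0, "wy": 0, "wz": 0, "grip": 1}]'

```text
clock: 5.95
eef_pos: [0.5075, -0.3424, 0.0718]
tcp_rot: [[0.997, 0.081, 0.0], [0.081, -0.997, -0.0], [0.0, 0.0, -1.0]]
contact_force: [-1.7, 2.5, 4.5]
grip_width: 0.0004
```

Request:
apply_moves --steps '[{"x": 0, "y": 0, "z": 0.002, "wx": 0, "wy": 0, "wz": 0, "grip": 1}, {"x": 0, "y": 0, "z": 0.003, "wx": 0, "wy": 0, "wz": 0, "grip": 1}, {"x": 0, "y": 0, "z": 0.003, "wx": 0, "wy": 0, "wz": 0, "grip": 1}, {"x": 0, "y": 0, "z": 0.003, "wx": 0, "wy": 0, "wz": 0, "grip": 1}]'

```text
clock: 6.35
eef_pos: [0.5077, -0.3426, 0.0711]
tcp_rot: [[0.997, 0.081, 0.001], [0.081, -0.997, -0.001], [0.001, 0.001, -1.0]]
contact_force: [-5.4, 4.0, 17.4]
grip_width: 0.0008
```

The force rose to 17 N at z = 0.071, so the button is on its hard stop. I release and retreat.

Request:
apply_moves --steps '[{"x": 0, "y": 0, "z": -0.01, "wx": 0, "wy": 0, "wz": 0, "grip": 1}, {"x": 0, "y": 0, "z": -0.04, "wx": 0, "wy": 0, "wz": 0, "grip": 1}, {"x": -0.01, "y": 0, "z": -0.07, "wx": 0, "wy": 0, "wz": 0, "grip": 1}, {"x": -0.02, "y": 0, "z": -0.1, "wx": 0, "wy": 0, "wz": 0, "grip": 1}, {"x": -0.02, "y": 0, "z": -0.1, "wx": 0, "wy": 0, "wz": 0, "grip": 1}, {"x": -0.02, "y": 0, "z": -0.1, "wx": 0, "wy": 0, "wz": 0, "grip": 1}, {"x": -0.02, "y": 0, "z": -0.1, "wx": 0, "wy": 0, "wz": 0, "grip": 1}]'

```text
clock: 7.05
eef_pos: [0.4876, -0.3439, 0.1704]
tcp_rot: [[0.997, 0.081, 0.001], [0.081, -0.997, -0.001], [0.001, 0.001, -1.0]]
contact_force: [0.1, -0.8, -0.1]
grip_width: 0.0003
```

```bash
python3 w.py pics/w3.png | grep -v '^ \[\|edges'; python3 - <<'E'
from b import *
s=r.sense();f=r.grab_frame("wrist");P=cloud(f,s)
M=P[(np.hypot(P[:,0]-.507,P[:,1]+.343)<.007)&(P[:,2]<.1)];print("button z",np.median(M[:,2]),len(M),s["contact_force"])
for d in r.landmark_of("wrist","paddle_unit_knob")[:1]:print("paddle",d["conf"],at_z(f,d["pixel"],.11,s))
E
```

```text
7.05 [ 0.4876 -0.3439  0.1704] 0.0002935972779608652 [ 0.0574 -0.7505 -0.0625]
 deck 8544 [ 0.5623 -0.3383] [0.1487 0.0641] 4.569576263427734 z 0.05400496919821554
  knob 1221 mean [ 0.612  -0.3343  0.1168] min [ 0.6008 -0.346   0.1062] max [ 0.6267 -0.3218  0.1236]
  btn 1832 mean [ 0.5454 -0.3396  0.0723] min [ 0.4906 -0.3599  0.066 ] max [ 0.6017 -0.3234  0.09  ]
yaw 4.537033144188817
yaw 4.338985187460438
sphere [ 0.6134 -0.3343  0.1089] 0.01234092240800181
ball_unit_knob 0.76 [277.  49.] [ 0.6129 -0.3334  0.11  ] depth [ 0.61   -0.3337  0.121 ]
ball_unit_knob 0.74 [ 95. 178.] [ 0.514  -0.2036  0.11  ] depth [ 0.5155 -0.2086  0.1181]
ball_unit_button_top 0.92 [273. 195.] [ 0.5059 -0.3384  0.08  ] depth [ 0.505  -0.3384  0.0751]
ball_unit 0.55 [277. 120.] [ 0.5718 -0.3367  0.    ] depth [ 0.569 -0.337  0.054]
ball_unit 0.16 [155. 324.] [ 0.3105 -0.2002  0.    ] depth [ 0.5063 -0.3115  0.2662]
button z 0.0753682444974644 198 [-0.2464  0.4259 -0.6975]
paddle 0.71 [ 0.5133 -0.2038  0.11  ]
```

View pics/w3.png

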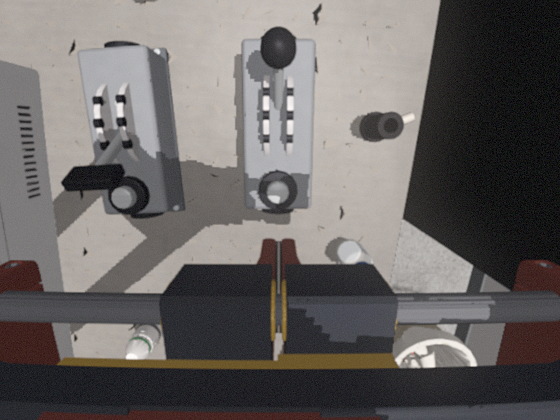

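The ball knob is at the second stop at pixel (278,47) and the button at (278,190) is up, with its top at z = 0.075. The paddle lever is still closed and nothing is in contact with the robot.

```bash
python3 -c "
from cell import r
print(r.hand_in())"
```

```text
the job is handed in; nothing more can be done
None
```

I pushed the ball-knobbed lever with closed fingers, past the first detent to its second stop. I then pressed that unit's button down to its hard stop, released it, moved clear and handed the job in. The cell gave no verdict.

- **Lever:** The knob centre moved 82 mm, which matches the full 0-to-1.0 rad swing. It stayed there after the fingers left and after the button press.
- **Button:** The first press stopped at about 4.5 N, with the tool at z = 0.072. I pushed on to z = 0.071 and 17 N, which I read as the hard stop. Afterwards the top measured 0.075 m, the same height as before the press.
- **Paddle unit:** Its lever still looked closed in the last wrist picture.
- **Bystanders:** The robot came near none of them, but I did not measure their positions again at the end.
- **End state:** The arm was clear with about zero contact force. The clock read about 7 s at the last check.

One move call was refused as invalid input. I re-sent it with every field filled in, and nothing had moved in between. The networks sometimes confused the two knobs, so I took positions from depth fits and checked them against the pictures.

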